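# Put the budgie things back on their own tiles

## Robot

A 6-joint arm with a two-finger parallel gripper is mounted at the origin on the work surface. World frame = base frame: x ahead of the robot, y to its left, z up, the work surface at z = 0. Lengths are in m, angles in rad, forces in N, time in s.
With the tool pointing down it reaches from about 0.3 to 0.775 m from the base axis. Payload 14.6 kg.
Tool frame: the origin (TCP) lies at the very end of the fingers, on their centre line; the grasp point (between the pads) lies 19 mm behind it; z points along the fingers, y is the line along which they close (so a half turn about z gives the same grasp; the last joint's range is limited). The gripper opens to 94 mm and grips with 3 to 60 N. Pads are 16 mm wide; open, the fingers measure 119 mm over their backs; the gripper's body (75 mm by 177 mm) begins 78 mm behind the grasp point.
Start: joints at [-1.245, 0.3, 1.521, -0, 1.321, -0.067], TCP at [0.211, -0.508, 0.205] pointing down, gripper open.
Joint ranges: [-3.03, 3.03], [-0.79, 2.21], [0.23, 2.52], [-1.04, 4.18], [0, 3.07], [-2.55, 2.55]. Speed limits (rad/s): [2.22, 2.22, 2.57, 3.14, 3.14, 3.14].

## Interface

Orientations are given as [roll, pitch, yaw] about the fixed x, y, z axes, in that order (R = Rz(yaw) Ry(pitch) Rx(roll)).
In Python, from station import ctrl gives the robot as it stands.
- The arm moves only by the shell command python3 -m pendant 'ROWS' [OPENING] [FORCE]. ROWS is JSON, a list of rows, each a list of 2 entries, a list of its own where there are three numbers: the shift along the world's x, y, z in cm, then the turn about the world's z in rad. A call has 1 to 20 rows; each row shifts and turns the commanded pose from where the row before left it; what a row does not reach is not made up. A row lasts 1/12 s, in which the tool goes at most 41.7 mm and 7.16 degrees, less where a joint would pass 70% of its speed; a pose out of reach is approached as far as the arm can. A call is refused whole if a number of a shift passes 4.17 or a number of a turn 0.125, either way. A call with a gripper value outside its range is refused whole. OPENING is the opening, from 0 (shut) to 1 (fully open), set as the call begins (- or left out, the last holds). The fingers move at their own pace and stop on an object; FORCE is the grip in N (left out, the last holds). Time passes only in rows, so rows that do not move let the fingers close. It gives the time, the measured TCP pose, the force, the opening and the grip force at its end, in the units of the state.
- ctrl.get_obs(): the state, without advancing time (a new reading comes with each control period).
- ctrl.camera(name): name is "side" or "top" or "wrist"; returns a dict with "color" (480x640x3 uint8, red, green, blue), "intrinsics" (3x3 intrinsics, pixels), "k1" (the pictures are not rectified: a ray, as slopes to the right and down, at radius r is drawn at 1 + k1 r^2 times it, then the intrinsics apply), "camera_from_world" (4x4, takes a point from world to camera coordinates). Camera axes: x right, y down, z forward; pixel columns grow to the right and rows downward; lengths in m; the calibration is good to about 2 mm. A picture is of the moment at which its call begins. There is no depth.
- ctrl.hand_in(): hands the job in; it is judged then, once.
The state is a dict: "time_s": time; "qpos": joint angles; "joint_vel": joint speeds; "tau": joint torques, N m; "ee_pos": TCP position; "eef_rot": TCP orientation; "force": force on the tool from outside, world axes, zero at the start; "moment": the same for the moment, N m; "grip_width": finger opening in m; "grip_force": force on a finger pad.
Only numpy, scipy, OpenCV 4.12 (cv2) and the standard library are available. Lean on these libraries where they do the work, as an engineer would, in place of code of your own. Each camera call takes 0.05 s, during which the arm holds its last target. There are 200 camera calls.

## Task

The steel cup, the nest pot and the red ladder stand on each other's tiles: get the cup onto the blue tile, the nest pot onto the green tile and the ladder onto the yellow tile, each standing upright in the middle of its tile. Use the empty white tile to park one of them on the way (it ends empty), never stand anything on the bare wood, and set things down rather than dropping them. Leave the seed box, the brass bell and the drinker where they are.

Things in the scene. Friction and masses are not known exactly. Their poses are not given: they have to be found in the camera images.
- cup: Open round stainless steel cup, standing upright, 70 mm high, outer diameter 54 mm at the foot growing to 60 mm near the rim (62 mm at the very rim), wall 3 mm, about 0.11 kg; origin at the centre of its underside, z up. Can be gripped across the outside.
- nest_pot: Closed round terracotta nest pot with a dark entrance disc painted on its -x side, body 90 mm across, foot 72 mm across, domed top, and on the dome a white upright cylindrical knob 26 mm in diameter to lift it by, from 87 to 122 mm above the underside; about 0.4 kg, one rigid piece; origin at the centre of its underside, z up.
- ladder: Red plastic A-shaped play ladder standing on four feet, 125 mm high, feet spread 69 mm along its x and 85 mm along its y; its top is a solid block 54 mm along x, 24 mm along y, from 89 to 125 mm above the underside (grip it across y); rungs run along x; about 0.09 kg, one rigid piece; origin at the level of the feet, in the middle, z up.
- blue_tile: Fixed blue tile, 120 x 120 mm, 8 mm thick, lying on the wooden top; origin at the centre of its underside, so its top face is 8 mm above the origin; x and y along its sides. Home of the steel cup.
- green_tile: Fixed green tile, 120 x 120 mm, 8 mm thick, lying on the wooden top; origin at the centre of its underside, so its top face is 8 mm above the origin; x and y along its sides. Home of the nest pot.
- yellow_tile: Fixed yellow tile, 120 x 120 mm, 8 mm thick, lying on the wooden top; origin at the centre of its underside, so its top face is 8 mm above the origin; x and y along its sides. Home of the ladder.
- white_tile: Fixed plain white tile, 120 x 120 mm, 8 mm thick, lying on the wooden top; origin at the centre of its underside, so its top face is 8 mm above the origin; x and y along its sides. The free spot.
- seed_box: Bystander: heavy light-wood seed box with a closed dark hinged lid, 110 x 100 mm, 63 mm high to the lid, with an upright brass knob on the lid (25 mm from the centre towards -x) reaching about 110 mm above the underside; origin at the centre of its underside.
- bell: Bystander: small loose brass bell, 44 mm across, 46 mm high; origin at the centre of its underside.
- drinker: Bystander: loose pale clear plastic drinker bottle with a blue cap, 54 mm across, 130 mm high; origin at the centre of its underside.

How it is judged:
On the way:
1. One of the three things has been set down, upright and released, on the white tile (its centre within 40 mm of the tile's centre) (((horizontal distance between cup and white_tile below 0.04 m and height (world z) of cup between 0.004 and 0.012 m and angle between cup's own z axis and vertical below 0.1 rad and linear speed of cup below 0.02 m/s and contact force between cup and the fingers below 0.1 N) or (horizontal distance between nest_pot and white_tile below 0.04 m and height (world z) of nest_pot between 0.004 and 0.012 m and angle between nest_pot's own z axis and vertical below 0.1 rad and linear speed of nest_pot below 0.02 m/s and contact force between nest_pot and the fingers below 0.1 N) or (horizontal distance between ladder and white_tile below 0.04 m and height (world z) of ladder between 0.004 and 0.012 m and angle between ladder's own z axis and vertical below 0.1 rad and linear speed of ladder below 0.02 m/s and contact force between ladder and the fingers below 0.1 N))), for 0.2 s.
At the end, for the whole second after the job is handed in: The cup stands on the blue tile, the nest pot on the green tile and the ladder on the yellow tile, each with its centre within 15 mm of the tile's centre (horizontally), upright within 0.1 rad, resting on the tile, still and released (horizontal distance between cup and blue_tile below 0.015 m and height (world z) of cup between 0.004 and 0.012 m and angle between each of cup, nest_pot, ladder's own z axis and vertical below 0.1 rad and linear speed of each of cup, nest_pot, ladder below 0.02 m/s and contact force between each of cup, nest_pot, ladder and the fingers below 0.1 N and horizontal distance between nest_pot and green_tile below 0.015 m and height (world z) of nest_pot between 0.004 and 0.012 m and horizontal distance between ladder and yellow_tile below 0.015 m and height (world z) of ladder between 0.004 and 0.012 m); the robot touches nothing.
It fails at once if One of the three things was put on the bare wood (its underside's centre below 4 mm) (height (world z) of any of cup, nest_pot, ladder below 0.004 m).
It fails at once if One of the three things was dropped: out of the fingers while more than 27 mm above the tiles ((height (world z) of cup above 0.035 m and contact force between cup and the fingers below 0.02 N) or (height (world z) of nest_pot above 0.035 m and contact force between nest_pot and the fingers below 0.02 N) or (height (world z) of ladder above 0.035 m and contact force between ladder and the fingers below 0.02 N)).
It fails at once if The seed box, the bell or the drinker was moved by more than 20 mm (distance of any of seed_box, bell, drinker from where it was at the start of the episode above 0.02 m).
It also fails if it takes over 115 s, if anything falls off the work surface, if the arm or the gripper's body presses on something with over 40 N, if the wrist force passes 120 N, or if a joint passes its speed limit or range.

## Working session

There is one attempt and no reset: what is moved stays moved. The work goes in short steps, Python scripts to look and compute and a shell command to move; the robot and the scene stay as the last step left them, time stands still between calls to the robot, and variables do not carry over. Pictures are saved under pics/ and viewed, at most 14 in all, crops included, and the job is handed in when it is done.

```bash
ls; mkdir -p pics
cat > h.py <<'E'
import numpy as np, cv2
from station import ctrl
def cam(n):
    c=ctrl.camera(n); c['color']=np.array(c['color']); return c
def save(c,f): cv2.imwrite('pics/'+f,c['color'][:,:,::-1])
def ray(c,u,v):
    K=np.array(c['intrinsics']);T=np.array(c['camera_from_world']);k=c['k1']
    d=cv2.undistortPoints(np.array([[[u,v]]],float),K,np.array([k,0,0,0,0.]))[0,0]
    R=T[:3,:3]; return -R.T@T[:3,3], R.T@np.array([d[0],d[1],1])
def onz(c,u,v,z):
    o,d=ray(c,u,v); return o+d*(z-o[2])/d[2]
def proj(c,p):
    K=np.array(c['intrinsics']);T=np.array(c['camera_from_world'])
    q=T[:3,:3]@np.array(p)+T[:3,3]
    return cv2.projectPoints(q.reshape(1,1,3),np.zeros(3),np.zeros(3),K,np.array([c['k1'],0,0,0,0.]))[0][0,0]
E
python3 - <<'E'
from h import *
for n in ('top','side'):
    c=cam(n); save(c,n+'0.png'); print(n,(-np.array(c['camera_from_world'])[:3,:3].T@np.array(c['camera_from_world'])[:3,3]).round(3))
print(ctrl.get_obs())
E
```

```text
pics
top [0.358 0.016 1.069]
side [0.255 1.082 0.884]
{'time_s': 0.1, 'qpos': array([-1.24461005e+00,  3.00410538e-01,  1.52150441e+00, -1.85481744e-05,
        1.32066420e+00, -6.65853970e-02]), 'joint_vel': array([-0.00021755, -0.00270932, -0.00195286, -0.00087297, -0.00182415,
        0.00029173]), 'tau': array([ 6.58025729e-04, -5.32650483e+01, -3.53287375e+01,  7.09647057e-02,
        2.34569359e-02, -6.39687300e-05]), 'ee_pos': array([ 0.21044214, -0.50790894,  0.20495197]), 'eef_rot': array([-3.14060714e+00, -4.77115385e-05,  3.92776252e-01]), 'force': array([-0.53147676, -0.42958816, -0.44844349]), 'moment': array([ 0.03936733, -0.04510409, -0.01060239]), 'grip_force': 0.0, 'grip_width': 0.09395178976227497}
```

View pics/top0.png

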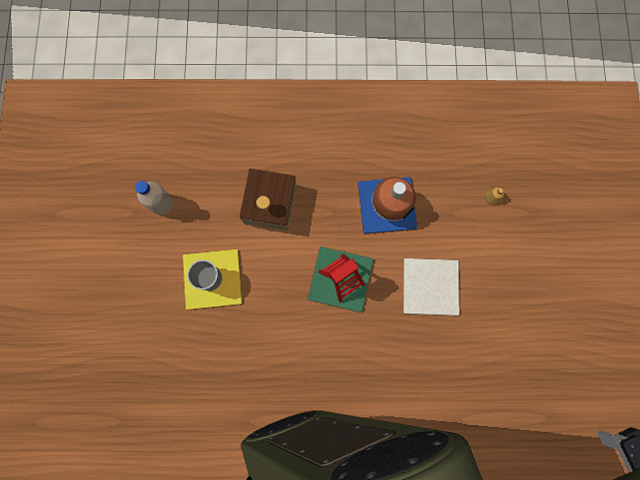

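View pics/side0.png

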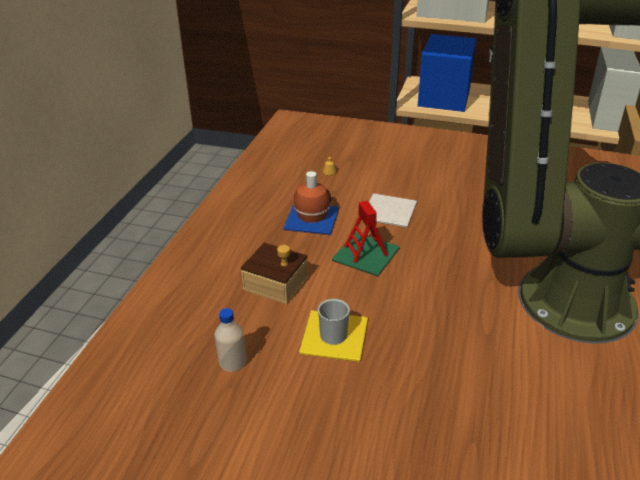

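The top view shows the drinker at (150,198), the box at (268,198), the pot on blue at (388,205), the bell at (495,196), the cup on yellow at (205,276), the ladder on green at (342,277) and white empty at (432,287). The side view agrees.

```bash
cat > m.py <<'E'
from h import *
def tiles(c):
    hsv=cv2.cvtColor(c['color'],cv2.COLOR_RGB2HSV); out={}
    rng=dict(blue=((105,150,60),(125,255,255)),green=((60,80,40),(90,255,200)),yellow=((23,150,120),(33,255,255)),white=((0,0,170),(60,45,255)))
    for n,(a,b) in rng.items():
        m=cv2.inRange(hsv,a,b); m[:235 if n!='blue' else 170]=0; m[330:]=0
        if n=='blue': m[:,:300]=0
        cs=max(cv2.findContours(m,0,2)[0],key=cv2.contourArea)
        pts=np.vstack([x[:,0] for x in cv2.findContours(m,0,2)[0] if cv2.contourArea(x)>30])
        W=np.array([onz(c,u,v,.008)[:2] for u,v in pts],np.float32)
        (ctr,s,ang)=cv2.minAreaRect(W); out[n]=np.array(ctr)
        print(n,np.round(ctr,4),np.round(s,4),round(ang,1))
    return out
E
python3 - <<'E'
from m import *
c=cam('top'); tiles(c)
im=c['color'];hsv=cv2.cvtColor(im,cv2.COLOR_RGB2HSV)
def cont(m): return max(cv2.findContours(m,0,2)[0],key=cv2.contourArea)[:,0].astype(np.float32)
def W(p,z): return np.array([onz(c,u,v,z)[:2] for u,v in p],np.float32)
# knob
m=cv2.inRange(hsv,(0,0,150),(60,60,255)); m[:170]=0;m[215:]=0;m[:,:370]=0;m[:,430:]=0
p=cont(m); (u,v),r=cv2.minEnclosingCircle(p); print('knob',u,v,r,onz(c,u,v,.13),cv2.minEnclosingCircle(W(p,.13)))
# cup
m=cv2.inRange(hsv,(0,0,0),(179,70,255)); m[:250]=0;m[310:]=0;m[:,:180]=0;m[:,232:]=0
p=cont(m); w=W(p,.078); print('cup',cv2.minEnclosingCircle(w),cv2.fitEllipse(w))
# ladder
for vmin in (150,170,190):
    m=cv2.inRange(hsv,(0,150,vmin),(8,255,255)); m[:245]=0;m[310:]=0;m[:,:300]=0;m[:,385:]=0
    p=cont(m); print('lad',cv2.minAreaRect(p),cv2.minAreaRect(W(p,.133)))
a=cv2.resize(im[235:320,170:470],None,fx=2.6,fy=2.6,interpolation=2)
b=cv2.resize(im[160:245,170:470],None,fx=2.6,fy=2.6,interpolation=2)
cv2.imwrite('pics/z1.png',np.vstack([b,a])[:,:,::-1])
for n,u,v,z in (('drk',143,187,.13),('box',267,198,.063),('bell',499,191,.046),('boxknob',263,202,.11)): print(n,onz(c,u,v,z))
E
```

```text
blue [ 0.6461 -0.1381] [0.118  0.1169] 5.2
green [ 0.4811 -0.0326] [0.1178 0.1179] 76.8
yellow [0.4822 0.245 ] [0.1198 0.1191] 5.8
white [ 0.4651 -0.2281] [0.1182 0.1193] 87.0
knob 399.5 187.5 6.041623115539551 [ 0.64826118 -0.14635952  0.13      ] ((0.648284912109375, -0.14635026454925537), 0.012345237657427788)
cup ((0.47966012358665466, 0.2446916401386261), 0.03542549908161163) ((0.48047274351119995, 0.2450980395078659), (0.058747343719005585, 0.06985235214233398), 149.1808319091797)
lad ((340.1959533691406, 268.0743103027344), (18.9483642578125, 30.22438621520996), 54.462318420410156) ((0.4870659410953522, -0.026963483542203903), (0.03620380908250809, 0.05813402682542801), 35.31867980957031)
lad ((343.60601806640625, 270.0420227050781), (11.13121509552002, 26.37339210510254), 55.304847717285156) ((0.483319491147995, -0.03345128521323204), (0.021255778148770332, 0.05084878206253052), 34.64013671875)
lad ((343.8060302734375, 270.22515869140625), (9.755558013916016, 25.470176696777344), 54.78240966796875) ((0.48290038108825684, -0.03375496715307236), (0.01870155893266201, 0.048995133489370346), 35.0108642578125)
drk [0.64934948 0.36000511 0.13      ]
box [0.64589083 0.12271433 0.063     ]
bell [ 0.66654457 -0.37718992  0.046     ]
boxknob [0.62413506 0.1255996  0.11      ]
```

View pics/z1.png

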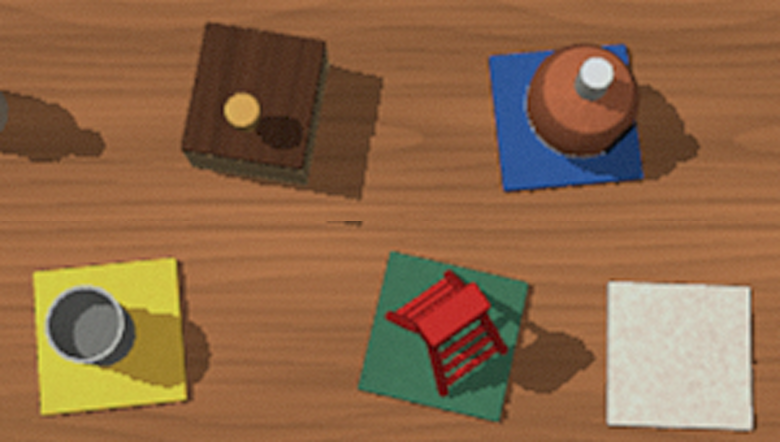

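Sizes come out right (tiles about 118 mm, knob radius 12 mm, ladder block 21x51 mm) and the ladder's y axis lies at about 34.6°. I'll park the ladder on white, starting by moving over it with yaw +1.78.

```bash
python3 -m pendant '[[[1.8,3.2,0],0.12],[[1.8,3.2,0],0.12],[[1.8,3.2,0],0.12],[[1.8,3.2,0],0.12],[[1.8,3.2,0],0.12],[[1.8,3.2,0],0.12],[[1.8,3.2,0],0.12],[[1.8,3.2,0],0.12],[[1.8,3.2,0],0.12],[[1.8,3.2,0],0.12],[[1.8,3.2,0],0.12],[[1.8,3.2,0],0.12],[[1.8,3.2,0],0.12],[[1.8,3.2,0],0.12],[[1.8,2.6,0],0.1],[[0,0,0],0],[[0,0,0],0],[[0,0,0],0]]' 1
python3 - <<'E'
from h import *
c=cam('wrist'); save(c,'w1.png')
print(proj(c,(.483,-.0335,.133)))
E
```

```text
time_s: 1.65
ee_pos: [0.4802, -0.0344, 0.2052]
eef_rot: [-3.141, -0.0, 2.172]
force: [-0.1, -0.2, -0.3]
grip_width: 0.0938
grip_force: 0.0
[329.47033082 254.73141665]
```

View pics/w1.png

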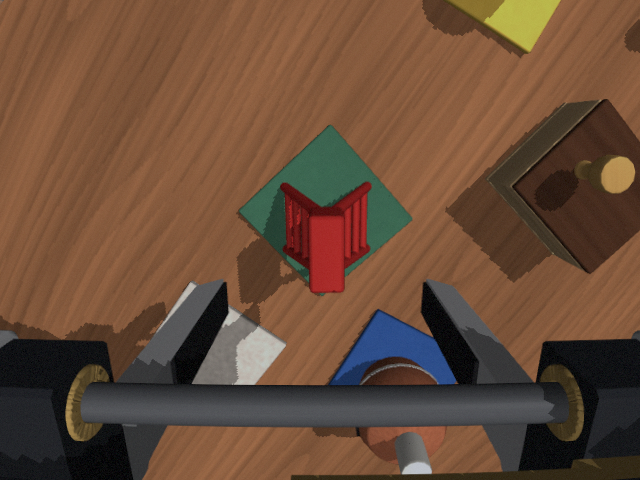

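The wrist view shows the ladder's block at (327,251), against a predicted (329,255), with its long side vertical in the picture, so it is aligned. Descending to TCP z 0.103, then closing.

```bash
python3 - <<'E'
from h import *
c=cam('wrist'); print(onz(c,327,251,.133));
E
python3 -m pendant '[[[0.2,0.1,-2],0],[[0,0,-2],0],[[0,0,-2],0],[[0,0,-2],0],[[0,0,-1.2],0],[[0,0,-1],0],[[0,0,0],0],[[0,0,0],0]]'
python3 -m pendant '[[[0,0,0],0],[[0,0,0],0],[[0,0,0],0],[[0,0,0],0],[[0,0,0],0],[[0,0,0],0],[[0,0,0],0],[[0,0,0],0],[[0,0,0],0],[[0,0,0],0]]' 0 20
```

```text
[ 0.4801998  -0.03274201  0.133     ]
time_s: 2.42
ee_pos: [0.4825, -0.0336, 0.1037]
eef_rot: [-3.141, -0.0, 2.172]
force: [0.2, 0.3, 0.4]
grip_width: 0.0939
grip_force: 0.0
time_s: 3.25
ee_pos: [0.4825, -0.0331, 0.1034]
eef_rot: [-3.142, -0.0, 2.173]
force: [-0.4, 0.3, -1.1]
grip_width: 0.0305
grip_force: 0.0
```

Still closing, so I'll give it more time.

```bash
python3 -m pendant '[[[0,0,0],0],[[0,0,0],0],[[0,0,0],0],[[0,0,0],0],[[0,0,0],0]]' 0 20
```

```text
time_s: 3.67
ee_pos: [0.4825, -0.0331, 0.1034]
eef_rot: [-3.141, -0.0, 2.173]
force: [-0.3, -1.0, -0.7]
grip_width: 0.0237
grip_force: 20.0
```

```bash
python3 -m pendant '[[[0,0,1],0],[[0,0,2],0],[[0,0,2],0],[[-0.2,-2,0],-0.08],[[-0.2,-2,0],-0.08],[[-0.2,-2,0],-0.08],[[-0.2,-2,0],-0.08],[[-0.2,-2,0],-0.08],[[-0.2,-2,0],-0.08],[[-0.2,-2,0],-0.08],[[-0.2,-2,0],-0.09],[[-0.1,-2,0],0],[[0,-1.5,0],0],[[0,0,0],0],[[0,0,0],0],[[0,0,0],0]]'
python3 - <<'E'
from h import *
c=cam('wrist'); save(c,'w2.png')
E
```

```text
time_s: 5.0
ee_pos: [0.4655, -0.2275, 0.1538]
eef_rot: [3.142, -0.0, 1.523]
force: [0.6, 0.4, -1.6]
grip_width: 0.0239
grip_force: 20.0
```

View pics/w2.png

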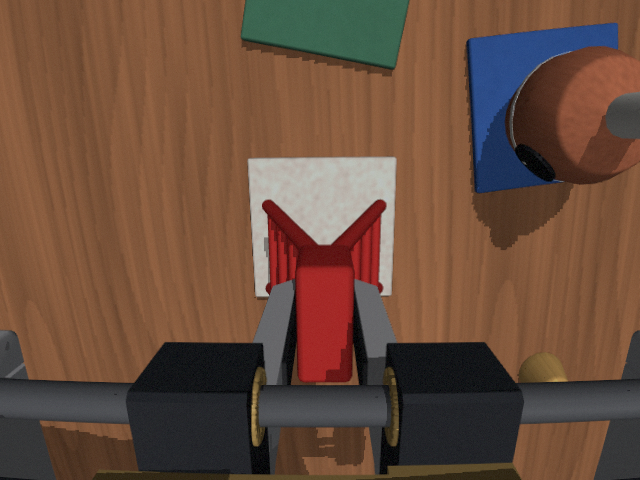

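The ladder hangs upright over the white tile (about (248-395, 157-297)) and squared to it. I'll lower 5 cm gently, release and rise.

```bash
python3 -m pendant '[[[0,0,-1.5],0],[[0,0,-1.5],0],[[0,0,-1],0],[[0,0,-0.4],0],[[0,0,-0.3],0],[[0,0,-0.2],0],[[0,0,0],0],[[0,0,0],0]]'
```

```text
time_s: 5.72
ee_pos: [0.4657, -0.2282, 0.1049]
eef_rot: [3.141, 0.0, 1.523]
force: [0.5, 0.2, -1.4]
grip_width: 0.0239
grip_force: 20.0
```

```bash
python3 -m pendant '[[[0,0,-0.1],0],[[0,0,-0.1],0],[[0,0,0],0],[[0,0,0],0]]'
python3 -m pendant '[[[0,0,0],0],[[0,0,0],0],[[0,0,0],0],[[0,0,0],0],[[0,0,0],0],[[0,0,0],0],[[0,0,0],0],[[0,0,0],0],[[0,0,0],0],[[0,0,0],0]]' 1
python3 -m pendant '[[[0,0,3],0],[[0,0,3],0],[[0,0,3],0],[[0,0,3],0],[[0,0,0],0]]'
python3 - <<'E'
from h import *
c=cam('top');save(c,'t2.png')
c=cam('wrist')
hsv=cv2.cvtColor(c['color'],cv2.COLOR_RGB2HSV)
m=cv2.inRange(hsv,(0,150,150),(8,255,255)); p=max(cv2.findContours(m,0,2)[0],key=cv2.contourArea)[:,0]
print(cv2.minAreaRect(p)); print(cv2.minAreaRect(np.array([onz(c,u,v,.133)[:2] for u,v in p],np.float32)))
E
```

```text
time_s: 6.05
ee_pos: [0.4657, -0.2283, 0.103]
eef_rot: [3.141, 0.0, 1.523]
force: [-1.5, 0.3, 5.3]
grip_width: 0.024
grip_force: 20.0
time_s: 6.88
ee_pos: [0.4656, -0.2281, 0.1025]
eef_rot: [3.142, 0.0, 1.523]
force: [-0.3, -1.1, -0.0]
grip_width: 0.0871
grip_force: 0.0
time_s: 7.3
ee_pos: [0.4671, -0.229, 0.2282]
eef_rot: [3.134, 0.004, 1.523]
force: [0.3, -0.1, 1.5]
grip_width: 0.0942
grip_force: 0.0
((322.5, 244.5), (67.0, 27.0), 90.0)
((0.46535524725914, -0.22916822135448456), (0.0489020049571991, 0.01894012838602066), 87.22029876708984)
```

View pics/t2.png

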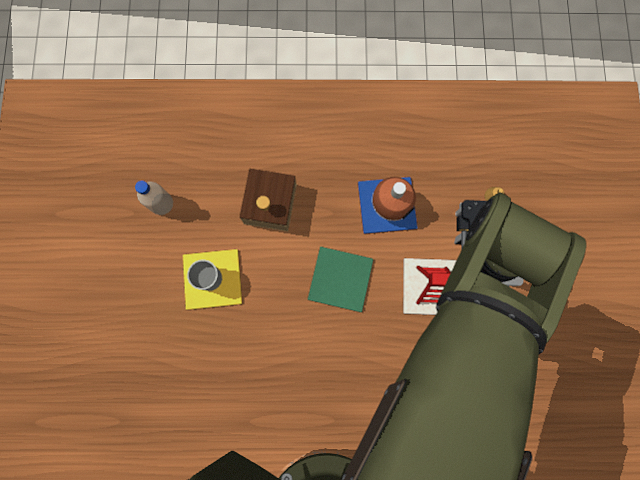

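The ladder stands upright and central on white, and green is clear. Next is the pot: move over its knob and measure green again.

```bash
python3 -m pendant '[[[3,1.4,0],0],[[3,1.4,0],0],[[3,1.4,0],0],[[3,1.4,0],0],[[3,1.4,0],0],[[3,1.3,0],0],[[0,0,0],0],[[0,0,0],0],[[0,0,0],0]]'
python3 - <<'E'
from m import *
try: tiles(cam('top'))
except Exception as e: print(e)
c=cam('wrist');save(c,'w3.png'); print(proj(c,(.648,-.146,.13)))
E
```

```text
time_s: 8.15
ee_pos: [0.6448, -0.1453, 0.221]
eef_rot: [-3.139, -0.0, 1.523]
force: [-0.5, 0.2, 0.0]
grip_width: 0.0939
grip_force: 0.0
blue [ 0.6619 -0.0964] [0.0405 0.0791] 89.0
green [ 0.4873 -0.0059] [0.0626 0.118 ] 76.6
yellow [0.4821 0.245 ] [0.1197 0.1191] 5.8
need at least one array to concatenate
[329.51469494 245.31227572]
```

View pics/w3.png

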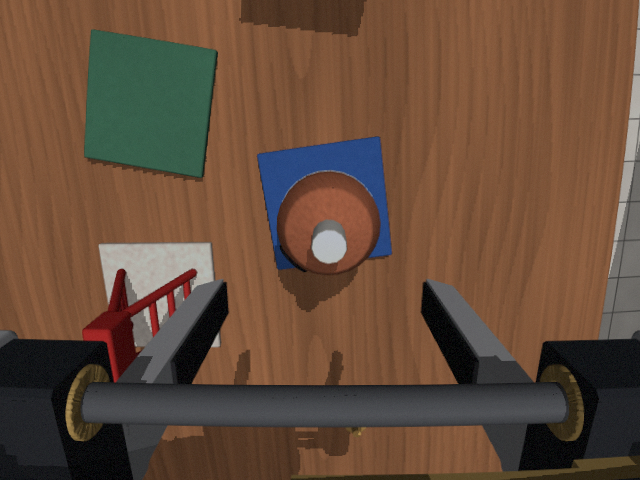

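The knob shows at (329,246), as predicted. Descend and grip.

```bash
python3 -m pendant '[[[0.3,-0.1,-2],0],[[0,0,-2],0],[[0,0,-2],0],[[0,0,-2],0],[[0,0,-2],0],[[0,0,-1],0],[[0,0,-0.9],0],[[0,0,0],0],[[0,0,0],0]]'
python3 -m pendant '[[[0,0,0],0],[[0,0,0],0],[[0,0,0],0],[[0,0,0],0],[[0,0,0],0],[[0,0,0],0],[[0,0,0],0],[[0,0,0],0],[[0,0,0],0],[[0,0,0],0],[[0,0,0],0],[[0,0,0],0],[[0,0,0],0],[[0,0,0],0],[[0,0,0],0]]' 0 35
```

```text
time_s: 9.0
ee_pos: [0.6486, -0.1464, 0.1042]
eef_rot: [3.141, 0.0, 1.522]
force: [0.9, 0.2, -0.4]
grip_width: 0.0939
grip_force: 0.0
time_s: 10.25
ee_pos: [0.6484, -0.1461, 0.1033]
eef_rot: [-3.141, -0.0, 1.523]
force: [-1.3, -0.1, 0.0]
grip_width: 0.0255
grip_force: 35.0
```

```bash
python3 -m pendant '[[[0,0,1],0],[[0,0,1.5],0],[[0,0,1.5],0],[[-2.1,1.4,0],0],[[-2.1,1.4,0],0],[[-2.1,1.4,0],0],[[-2.1,1.4,0],0],[[-2.1,1.4,0],0],[[-2.1,1.4,0],0],[[-2.1,1.4,0],0],[[-2.1,1.5,0],0],[[0,0,0],0],[[0,0,0],0],[[0,0,0],0]]'
python3 -m pendant '[[[0,0,-1],0],[[0,0,-1],0],[[0,0,-1],0],[[0,0,-0.4],0],[[0,0,-0.2],0],[[0,0,-0.2],0],[[0,0,0],0],[[0,0,0],0]]'
```

```text
time_s: 11.42
ee_pos: [0.4811, -0.0333, 0.144]
eef_rot: [3.14, 0.0, 1.523]
force: [-0.7, 0.1, -3.9]
grip_width: 0.0255
grip_force: 35.0
time_s: 12.08
ee_pos: [0.4807, -0.0331, 0.1056]
eef_rot: [3.141, 0.0, 1.523]
force: [-0.0, 0.5, -4.7]
grip_width: 0.0254
grip_force: 35.0
```

```bash
python3 -m pendant '[[[0,0,-0.15],0],[[0,0,-0.1],0],[[0,0,0],0],[[0,0,0],0]]'
```

```text
time_s: 12.42
ee_pos: [0.4808, -0.0332, 0.1034]
eef_rot: [3.141, 0.0, 1.523]
force: [-2.3, -0.2, 2.4]
grip_width: 0.0256
grip_force: 35.0
```

```bash
python3 -m pendant '[[[0,0,0],0],[[0,0,0],0],[[0,0,0],0],[[0,0,0],0],[[0,0,0],0],[[0,0,0],0],[[0,0,0],0],[[0,0,0],0],[[0,0,0],0],[[0,0,0],0],[[0,0,0],0]]' 1
python3 -m pendant '[[[0,0,3],0],[[0,0,3],0],[[0,0,3],0],[[0,0,2],0],[[0,3,0],0],[[0,3,0],0],[[0,3,0],0],[[0,3,0],0],[[0,3,0],0],[[0,3,0],0],[[0,3,0],0],[[0,3,0],0],[[0,3,0],0],[[0,0.8,0],0],[[0,0,0],0],[[0,0,0],0],[[0,0,0],0]]'
python3 - <<'E'
from m import *
c=cam('wrist');save(c,'w4.png'); print(proj(c,(.4805,.2445,.078)))
c=cam('top');tiles_ok=0
hsv=cv2.cvtColor(c['color'],cv2.COLOR_RGB2HSV)
m=cv2.inRange(hsv,(0,0,170),(60,50,255)); m[:235]=0;m[320:]=0;m[:,:310]=0;m[:,385:]=0
p=max(cv2.findContours(m,0,2)[0],key=cv2.contourArea)[:,0];print(cv2.minEnclosingCircle(np.array([onz(c,u,v,.13)[:2] for u,v in p],np.float32)))
save(c,'t3.png')
E
```

```text
time_s: 13.33
ee_pos: [0.4805, -0.0331, 0.1029]
eef_rot: [-3.142, -0.0, 1.523]
force: [0.8, 0.1, 0.8]
grip_width: 0.0933
grip_force: 0.0
time_s: 14.75
ee_pos: [0.4806, 0.2438, 0.2129]
eef_rot: [-3.142, 0.0, 1.522]
force: [-0.2, 0.4, 0.6]
grip_width: 0.0939
grip_force: 0.0
[324.37173794 229.39839458]
((0.47018083930015564, -0.03505872189998627), 0.002971264999359846)
```

View pics/w4.png

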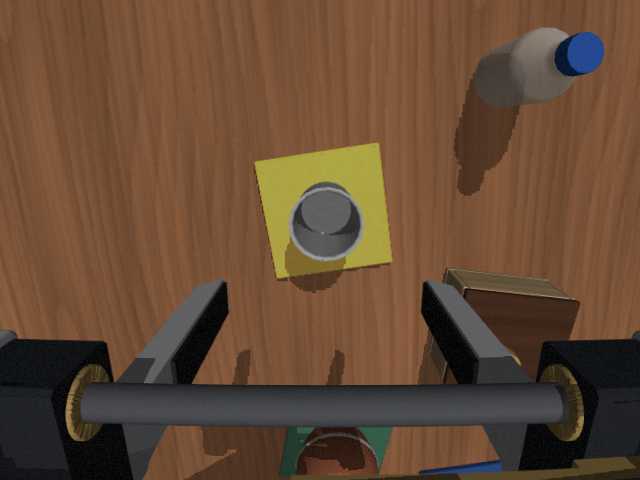

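View pics/t3.png

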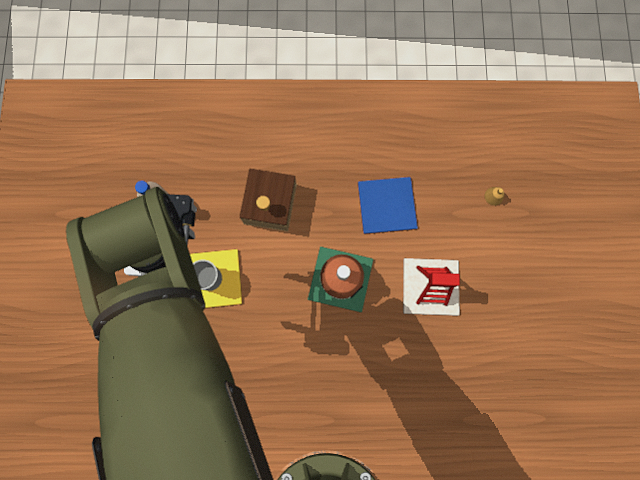

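The pot stands central on green, with its knob at (344,271). The cup's rim is at about (327,223) in the wrist view against a predicted (324,229), so I'll refine before descending.

Run:
```python
from m import *
c=cam('wrist'); hsv=cv2.cvtColor(c['color'],cv2.COLOR_RGB2HSV)
m=cv2.inRange(hsv,(0,0,0),(179,60,255)); m[:170]=0;m[275:]=0;m[:,:270]=0;m[:,385:]=0
p=max(cv2.findContours(m,0,2)[0],key=cv2.contourArea)[:,0]; p=p[p[:,1]>210]
w=np.array([onz(c,u,v,.078)[:2] for u,v in p]); A=np.c_[2*w,np.ones(len(w))]; s=np.linalg.lstsq(A,(w**2).sum(1),rcond=None)[0]
print(s[:2],np.sqrt(s[2]+s[:2]@s[:2]),onz(c,327,223,.078))
c=cam('top'); hsv=cv2.cvtColor(c['color'],cv2.COLOR_RGB2HSV)
for n,a,b,y0,y1,x0,x1 in (('blue',(105,150,60),(125,255,255),170,240,345,425),('green',(60,80,40),(90,255,200),240,320,300,385)):
    m=cv2.inRange(hsv,a,b);k=np.zeros_like(m);k[y0:y1,x0:x1]=m[y0:y1,x0:x1]
    p=np.vstack([x[:,0] for x in cv2.findContours(k,0,2)[0] if cv2.contourArea(x)>30])
    print(n,cv2.minAreaRect(np.array([onz(c,u,v,.008)[:2] for u,v in p],np.float32)))
```

```text
[0.48203097 0.24814921] 0.029781186974425437 [0.48299941 0.2496227  0.078     ]
blue ((0.6461508274078369, -0.13858428597450256), (0.11802659928798676, 0.11782297492027283), 5.214717864990234)
green ((0.48121196031570435, -0.03255445510149002), (0.11736137419939041, 0.11759954690933228), 76.68855285644531)
```

```bash
python3 -m pendant '[[[0.2,0.5,-2],0],[[0,0,-2],0],[[0,0,-2],0],[[0,0,-2],0],[[0,0,-2],0],[[0,0,-2],0],[[0,0,-2],0],[[0,0,-2],0],[[0,0,-1.1],0],[[0,0,0],0],[[0,0,0],0]]'
python3 -m pendant '[[[0,0,0],0],[[0,0,0],0],[[0,0,0],0],[[0,0,0],0],[[0,0,0],0],[[0,0,0],0],[[0,0,0],0],[[0,0,0],0],[[0,0,0],0],[[0,0,0],0]]' 0 20
```

```text
time_s: 15.87
ee_pos: [0.4827, 0.2497, 0.0423]
eef_rot: [-3.141, 0.0, 1.522]
force: [-0.5, -1.3, -1.0]
grip_width: 0.0939
grip_force: 0.0
time_s: 16.7
ee_pos: [0.4825, 0.25, 0.0422]
eef_rot: [3.141, -0.0, 1.523]
force: [-2.5, -0.1, 5.5]
grip_width: 0.0599
grip_force: 20.0
```

Gripped at 59.9 mm, which is the expected cup diameter. I'll lift 15 cm, carry it over the box and pot to blue, and look before lowering.

```bash
python3 -m pendant '[[[0,0,1],0],[[0,0,2],0],[[0,0,3],0],[[0,0,3],0],[[0,0,3],0],[[0,0,3],0],[[0,0,0],0],[[0,0,0],0]]'
python3 -m pendant '[[[1.4,-3.2,0],0],[[1.4,-3.2,0],0],[[1.4,-3.2,0],0],[[1.4,-3.2,0],0],[[1.4,-3.2,0],0],[[1.4,-3.2,0],0],[[1.4,-3.2,0],0],[[1.4,-3.2,0],0],[[1.4,-3.2,0],0],[[1.3,-3.2,0],0],[[1.3,-3.2,0],0],[[1.2,-3.2,0],0],[[0,-0.4,0],0],[[0,0,0],0],[[0,0,0],0],[[0,0,0],0]]'
python3 - <<'E'
from m import *
c=cam('wrist');save(c,'w5.png'); print(proj(c,(.6461,-.1383,.008)))
E
```

```text
time_s: 17.37
ee_pos: [0.483, 0.25, 0.1935]
eef_rot: [3.139, -0.001, 1.523]
force: [-0.1, 0.2, -2.0]
grip_width: 0.0604
grip_force: 20.0
time_s: 18.7
ee_pos: [0.6462, -0.1368, 0.1914]
eef_rot: [-3.141, -0.0, 1.524]
force: [-0.8, -0.4, -1.1]
grip_width: 0.0599
grip_force: 20.0
[324.76985109 219.49661347]
```

View pics/w5.png

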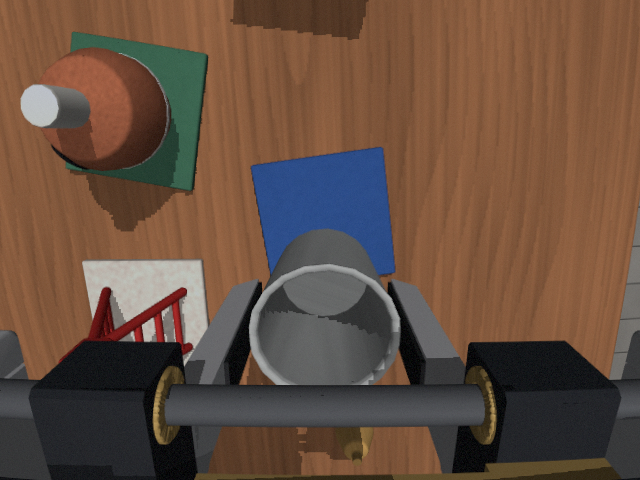

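The cup sits upright in the fingers (rim at (325,327)) over the blue tile, centred about (324,218). Lowering.

```bash
python3 - <<'E'
from m import *
c=cam('wrist');print(onz(c,325,327,.2272))
E
python3 -m pendant '[[[0,0,-2],0],[[0,0,-2],0],[[0,0,-2],0],[[0,0,-2],0],[[0,0,-2],0],[[0,0,-2],0],[[0,0,-1],0],[[0,0,-0.8],0],[[0,0,-0.5],0],[[0,0,0],0],[[0,0,0],0],[[0,0,0],0]]'
```

```text
[ 0.64650942 -0.13438225  0.2272    ]
time_s: 19.8
ee_pos: [0.647, -0.1382, 0.0501]
eef_rot: [3.14, 0.0, 1.523]
force: [0.2, -0.2, 0.2]
grip_width: 0.06
grip_force: 20.0
```

```bash
python3 -m pendant '[[[-0.1,-0.2,-0.2],0],[[0,0,-0.2],0],[[0,0,-0.15],0],[[0,0,-0.1],0],[[0,0,-0.1],0],[[0,0,-0.05],0],[[0,0,0],0],[[0,0,0],0]]'
```

```text
time_s: 20.47
ee_pos: [0.6457, -0.1398, 0.0423]
eef_rot: [3.141, -0.0, 1.523]
force: [-5.4, 2.9, 11.4]
grip_width: 0.0602
grip_force: 20.0
```

Contact. Release, rise, and go above the ladder.

```bash
python3 -m pendant '[[[0,0,0],0],[[0,0,0],0],[[0,0,0],0],[[0,0,0],0],[[0,0,0],0],[[0,0,0],0],[[0,0,0],0],[[0,0,0],0]]' 1
python3 -m pendant '[[[0,0,2],0],[[0,0,3],0],[[0,0,3],0],[[0,0,3],0],[[0,0,3],0],[[0,0,3],0],[[-2.6,-1.3,0],0],[[-2.6,-1.3,0],0],[[-2.6,-1.3,0],0],[[-2.6,-1.3,0],0],[[-2.6,-1.3,0],0],[[-2.5,-1.3,0],0],[[-2.6,-1.1,0],0],[[0,0,0],0],[[0,0,0],0],[[0,0,0],0]]'
python3 - <<'E'
from m import *
c=cam('wrist');save(c,'w6.png')
hsv=cv2.cvtColor(c['color'],cv2.COLOR_RGB2HSV)
m=cv2.inRange(hsv,(0,150,150),(8,255,255)); p=max(cv2.findContours(m,0,2)[0],key=cv2.contourArea)[:,0]
print(cv2.minAreaRect(p)); print(cv2.minAreaRect(np.array([onz(c,u,v,.133)[:2] for u,v in p],np.float32)))
E
```

```text
time_s: 21.13
ee_pos: [0.6455, -0.1401, 0.0409]
eef_rot: [-3.142, -0.0, 1.523]
force: [-0.3, -0.3, 0.5]
grip_width: 0.0936
grip_force: 0.0
time_s: 22.47
ee_pos: [0.465, -0.229, 0.2112]
eef_rot: [3.141, 0.0, 1.523]
force: [-0.4, -0.3, -0.3]
grip_width: 0.0944
grip_force: 0.0
((325.0, 249.5), (71.0, 28.0), 90.0)
((0.4653308391571045, -0.22901785373687744), (0.049451541155576706, 0.018831323832273483), 87.26161193847656)
```

View pics/w6.png

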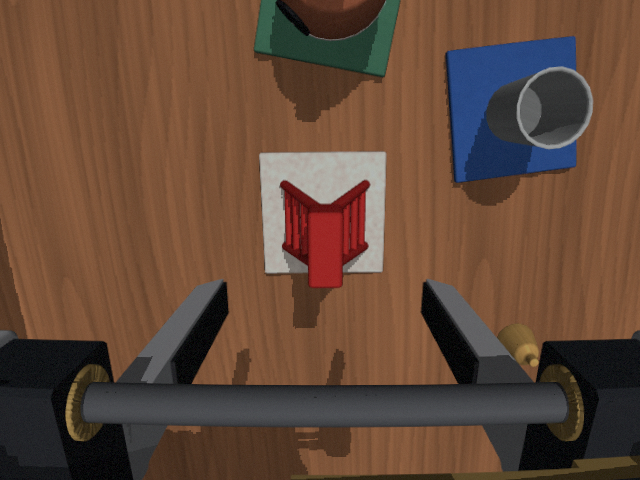

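The cup stands upright on blue, and the ladder (block at (325,249)) is centred under the gripper. Pick it up.

```bash
python3 -m pendant '[[[0,0,-2],0],[[0,0,-2],0],[[0,0,-2],0],[[0,0,-2],0],[[0,0,-1.8],0],[[0,0,-1],0],[[0,0,0],0],[[0,0,0],0]]'
python3 -m pendant '[[[0,0,0],0],[[0,0,0],0],[[0,0,0],0],[[0,0,0],0],[[0,0,0],0],[[0,0,0],0],[[0,0,0],0],[[0,0,0],0],[[0,0,0],0],[[0,0,0],0],[[0,0,0],0],[[0,0,0],0],[[0,0,0],0],[[0,0,0],0],[[0,0,0],0]]' 0 20
```

```text
time_s: 23.18
ee_pos: [0.465, -0.2289, 0.1031]
eef_rot: [-3.141, -0.0, 1.523]
force: [0.4, -0.5, 0.5]
grip_width: 0.094
grip_force: 0.0
time_s: 24.43
ee_pos: [0.4645, -0.2291, 0.1029]
eef_rot: [-3.141, -0.0, 1.523]
force: [0.5, 0.3, -1.2]
grip_width: 0.0239
grip_force: 20.0
```

```bash
python3 -m pendant '[[[0,0,1],0],[[0,0,2],0],[[0,0,2.5],0],[[0,0,3],0],[[0,0,3],0],[[0,0,3],0],[[0,0,1.5],0],[[0,0,0],0],[[0,0,0],0]]'
python3 -m pendant '[[[0.1,3.2,0],0.01],[[0.1,3.2,0],0.01],[[0.1,3.2,0],0.01],[[0.1,3.2,0],0.01],[[0.1,3.2,0],0.01],[[0.1,3.2,0],0.01],[[0.1,3.2,0],0.01],[[0.1,3.2,0],0.01],[[0.1,3.2,0],0.01],[[0.1,3.2,0],0.01],[[0.1,3.2,0],0.01],[[0.2,3.2,0],0.01],[[0.2,3.2,0],0.01],[[0.2,3.2,0],0.01],[[0,2.6,0],0.01],[[0,0,0],0],[[0,0,0],0],[[0,0,0],0]]'
python3 -m pendant '[[[0,0,-2],0],[[0,0,-2],0],[[0,0,-2],0],[[0,0,-2],0],[[0,0,-2],0],[[0,0,-1],0],[[0,0,0],0],[[0,0,0],0],[[0,0,0],0]]'
python3 - <<'E'
from m import *
c=cam('wrist');save(c,'w7.png'); print(proj(c,(.4822,.245,.008)))
E
```

```text
time_s: 25.18
ee_pos: [0.4645, -0.2291, 0.2632]
eef_rot: [3.141, 0.0, 1.523]
force: [-0.8, -0.3, -2.2]
grip_width: 0.0243
grip_force: 20.0
time_s: 26.68
ee_pos: [0.4812, 0.2443, 0.2617]
eef_rot: [-3.14, 0.001, 1.673]
force: [-0.5, -0.0, -1.4]
grip_width: 0.0236
grip_force: 20.0
time_s: 27.43
ee_pos: [0.4821, 0.2448, 0.1542]
eef_rot: [3.14, -0.001, 1.672]
force: [0.4, 0.6, -0.3]
grip_width: 0.0239
grip_force: 20.0
[324.56756474 226.95683858]
```

View pics/w7.png

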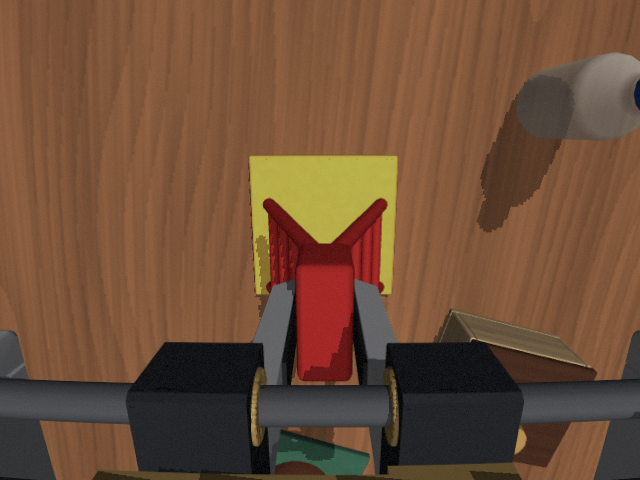

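The ladder is squared and centred over yellow ((250-397, 157-296)). Lower and release.

```bash
python3 -m pendant '[[[0,0,-1.5],0],[[0,0,-1.5],0],[[0,0,-1],0],[[0,0,-0.4],0],[[0,0,-0.3],0],[[0,0,-0.2],0],[[0,0,-0.1],0],[[0,0,-0.1],0],[[0,0,-0.1],0],[[0,0,0],0],[[0,0,0],0]]'
```

```text
time_s: 28.4
ee_pos: [0.4821, 0.2452, 0.1025]
eef_rot: [3.14, -0.001, 1.673]
force: [-2.1, -1.5, 9.9]
grip_width: 0.0237
grip_force: 20.0
```

```bash
python3 -m pendant '[[[0,0,0],0],[[0,0,0],0],[[0,0,0],0],[[0,0,0],0],[[0,0,0],0],[[0,0,0],0],[[0,0,0],0],[[0,0,0],0],[[0,0,0],0],[[0,0,0],0],[[0,0,0],0]]' 1
python3 -m pendant '[[[0,0,2],0],[[0,0,3],0],[[0,0,3],0],[[0,0,3],0],[[0,0,3],0],[[-2,3,0],0],[[-2,3,0],0],[[-2,3,0],0],[[-2,3,0],0],[[-2,3,0],0],[[-2,3,0],0],[[-2,3,0],0],[[-1,3,0],0],[[0,0,0],0],[[0,0,0],0],[[0,0,0],0],[[0,0,0],0]]'
python3 - <<'E'
from m import *
c=cam('top'); save(c,'t4.png')
o=ctrl.get_obs(); print(o['ee_pos'])
im=c['color'];hsv=cv2.cvtColor(im,cv2.COLOR_RGB2HSV)
def blob(a,b,y0,y1,x0,x1,z):
    m=cv2.inRange(hsv,a,b);k=np.zeros_like(m);k[y0:y1,x0:x1]=m[y0:y1,x0:x1]
    p=max(cv2.findContours(k,0,2)[0],key=cv2.contourArea)[:,0]
    return np.array([onz(c,u,v,z)[:2] for u,v in p],np.float32)
print('knob',cv2.minEnclosingCircle(blob((0,0,150),(60,60,255),255,290,325,365,.13)),'tile .4812 -.0326')
print('ladder',cv2.minAreaRect(blob((0,150,170),(8,255,255),240,315,175,250,.133)),'tile .4822 .245')
print('cup',cv2.minEnclosingCircle(blob((0,0,0),(179,70,255),170,235,350,425,.078)),'tile .6461 -.1385')
E
```

```text
time_s: 29.32
ee_pos: [0.4815, 0.2449, 0.1009]
eef_rot: [-3.142, -0.0, 1.673]
force: [-0.8, 0.3, 0.4]
grip_width: 0.0923
grip_force: 0.0
time_s: 30.73
ee_pos: [0.3321, 0.4841, 0.241]
eef_rot: [3.142, 0.0, 1.672]
force: [0.1, -1.3, 0.3]
grip_width: 0.0936
grip_force: 0.0
[0.33217821 0.48404865 0.24114153]
knob ((0.48187074065208435, -0.03275708109140396), 0.01259648147970438) tile .4812 -.0326
ladder ((0.4869804382324219, 0.2393377274274826), (0.02750132791697979, 0.06430564075708389), 6.334486961364746) tile .4822 .245
cup ((0.6396064758300781, -0.13689854741096497), 0.03801966831088066) tile .6461 -.1385
```

View pics/t4.png

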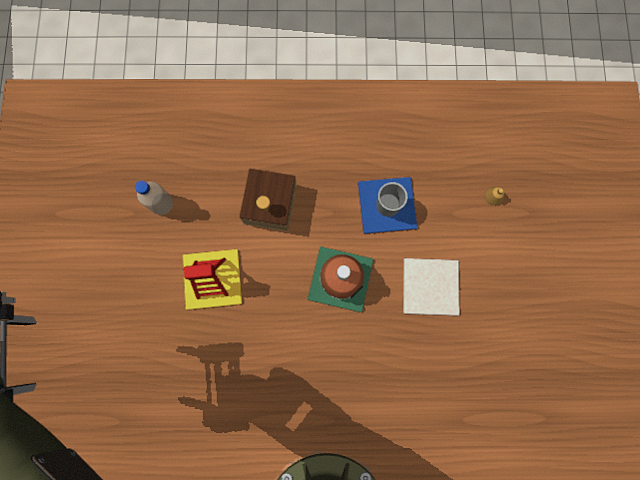

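The final top view shows everything in place: cup on blue at (392,198), pot on green at (342,275), ladder on yellow at (208,275), white empty, and the bystanders at their first pixels. Handing in.

```bash
python3 -c "
from h import *
c=cam('top');print(onz(c,392,197,.078))
print(ctrl.hand_in())"
```

```text
[ 0.64372064 -0.13899093  0.078     ]
the job is handed in; nothing more can be done
None
```

I handed the job in at about 31 s. The last top picture shows the cup on blue, the nest pot on green and the ladder on yellow, each upright and measured within about 8 mm of its tile's centre, with white empty and the seed box, bell and drinker where they started; the hand-in gave no verdict.

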